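# Find the full tin of casting grain by its weight

## Robot

A 6-joint arm with a two-finger parallel gripper is mounted at the origin on the work surface. World frame = base frame: x ahead of the robot, y to its left, z up, the work surface at z = 0. Lengths are in m, angles in rad, forces in N, time in s.
With the tool pointing down it reaches from about 0.325 to 0.85 m from the base axis. Payload 15.5 kg.
Tool frame: the origin (TCP) lies on the centre line of the jaws, within the pads' length; the fingertips stand 17 mm ahead of it and the grasp point (between the pads) lies 2 mm behind it (manip.tips_ahead is the distance from the TCP to the fingertips, in m); z points along the fingers, y is the line along which they close (so a half turn about z gives the same grasp; the last joint's range is limited). The gripper opens to 91 mm and grips with 3 to 60 N. Pads are 32 mm wide; open, the fingers measure 118 mm over their backs; the gripper's body (76 mm by 178 mm) begins 60 mm behind the grasp point.
Start: joints at [1.141, 0.494, 1.345, -0, 1.302, -0.096], TCP at [0.205, 0.59, 0.231] pointing down, gripper open.
Joint ranges: [-2.91, 2.91], [-0.82, 2.16], [0.22, 2.67], [-1.22, 4.37], [0.12, 2.79], [-3.08, 3.08]. Speed limits (rad/s): [1.89, 1.89, 2.57, 3.01, 3.01, 3.01].

## Interface

Orientations are given as a unit quaternion [x, y, z, w].
In Python, from bench import status, capture, camera_params, job, manip gives the robot as it stands.
- The arm moves only by the tool play_rows, never from a script. Its argument "targets" is a list of rows, each an object of numbers: "dx", "dy", "dz": the shift along the world's x, y, z in m; "ax", "ay", "az": the turn, a rotation vector about the world's x, y, z in degrees; "grip": the opening, from -1 (shut) to 1 (fully open). A call has 1 to 10 rows; each row shifts and turns the commanded pose from where the row before left it; what a row does not reach is not made up. A row lasts 1/8 s, in which the tool goes at most 62.5 mm and 10.7 degrees, less where a joint would pass 70% of its speed; a pose out of reach is approached as far as the arm can. A call is refused whole if a number of a shift passes 0.0625 or a number of a turn 10.7, either way. A call with a gripper value outside its range is refused whole. The fingers move at their own pace and stop on an object; "grip_force" is the grip in N (left out, the last holds). Time passes only in rows, so rows that do not move let the fingers close. It gives the time, the measured TCP pose, the force, the opening and the grip force at its end, in the units of the state.
- status.observe(): the state, without advancing time (a new reading comes with each control period).
- capture(name): name is "side" or "top"; returns (picture, depth): 480x640x3 uint8, red, green, blue; 480x640 float32, m along the optical axis (not along the pixel's ray), 0 where there is no reading.
- camera_params(name): a dict with "camera_matrix" (3x3 intrinsics, pixels), "view" (4x4, takes a point from world to camera coordinates). Camera axes: x right, y down, z forward; pixel columns grow to the right and rows downward; lengths in m; the calibration is good to about 2 mm. A picture is of the moment at which its call begins. camera_params takes no time and is no camera call.
- job.sign_off(): hands the job in; it is judged then, once.
The state is a dict: "time_s": time; "qpos": joint angles; "qvel": joint speeds; "joint_torque": joint torques, N m; "position": TCP position; "eef_rot": TCP orientation; "ft_force": force on the tool from outside, world axes, zero at the start; "wrist_torque": the same for the moment, N m; "grip_width": finger opening in m; "finger_force": force on a finger pad.
Only numpy, scipy, OpenCV 4.12 (cv2) and the standard library are available. Lean on these libraries where they do the work, as an engineer would, in place of code of your own. Each camera call takes 0.05 s, during which the arm holds its last target. There are 200 camera calls.

## Task

At the goldsmith's bench, raise the stiff lid of the wooden grain box, which has a brass bar along its front edge, and leave it leaning back just past upright, about 105 degrees open. Then go along the row of three identical closed tins from the robot's left to its right: lift each one clear of the box to feel its weight, and set it back upright in its place before lifting the next. Finish while holding the heaviest tin up: upright in the gripper, still, at least 20 cm above the bench and clear of the box and lid, the other two standing in the box, the lid still at its angle and the other tools left where they lie.

Things in the scene. Friction and masses are not known exactly. Their poses are not given: they have to be found in the camera images.
- chest: the wooden grain box, fixed to the bench: outside 156 deep (its x) by 361 wide (its y), boards 8 thick, lined in blue; its side walls end 45 above the bench and its inner floor is 8 above it. Origin: centre of the underside, on the bench top. x points away from the robot towards the hinged back, y to the robot's left, z up; it is turned by up to about 12 degrees on the bench (sizes in mm)
- lid (a joint): angle of the box's lid in rad: 0 shut, grows as it is raised, stop at 2.3; starts shut or up to 0.4 ajar. Stiff friction hinge: the lid stays at whatever angle it is left; raising it takes up to about 8 N at the bar. Lid: wood, 156 x 361, 38 deep (a shallow inverted tray), 0.5 kg. The wanted 105 degrees is 1.83 rad (sizes in mm)
- lid_bar (a point): centre of the round brass bar pull on the lid's front edge: 10 thick, 120 long along the box's y, held by two posts 50 either side of its centre, 30 clear of the lid's front face (bar axis to face). It turns with the lid about the hinge: 186 from the hinge axis along the lid and 15 to the lid's top side; about 62 above the bench when shut, it is the lid's topmost part when the lid is up (sizes in mm)
- lid_hinge (a point): middle of the lid's hinge axis, which runs along the box's y at the top of its back wall, 78 behind the box's centre, 46 above the bench; raising the lid is a positive turn about the box's +y (sizes in mm)
- tin_a_mid (a point): centre (half-way up) of one of three identical closed round metal tins, plain silver, 54 across, 56 tall, z up; they stand in a row along the box's width, left, middle and right, about 108 apart, on the inner floor (centres 36 above the bench). The tins weigh 0.15 to 0.65 kg, the heaviest at least 0.15 kg more than the others. Which of them stands where changes from run to run, and only lifting tells their weights (sizes in mm)
- tin_b_mid (a point): centre (half-way up) of one of three identical closed round metal tins, plain silver, 54 across, 56 tall, z up; they stand in a row along the box's width, left, middle and right, about 108 apart, on the inner floor (centres 36 above the bench). The tins weigh 0.15 to 0.65 kg, the heaviest at least 0.15 kg more than the others. Which of them stands where changes from run to run, and only lifting tells their weights (sizes in mm)
- tin_c_mid (a point): centre (half-way up) of one of three identical closed round metal tins, plain silver, 54 across, 56 tall, z up; they stand in a row along the box's width, left, middle and right, about 108 apart, on the inner floor (centres 36 above the bench). The tins weigh 0.15 to 0.65 kg, the heaviest at least 0.15 kg more than the others. Which of them stands where changes from run to run, and only lifting tells their weights (sizes in mm)
- jar: clear plastic jar with a yellow cap, 36 wide, 42 tall, standing left of the box; sizes in mm, origin at the centre of its underside; not part of the job
- graver: small engraving tool lying in front of the box at its right: pale wooden handle 25 thick, brass ferrule, steel blade, 110 long; sizes in mm, origin under its handle, blade along its x; not part of the job
- bangle: thin steel bangle, 68 across, 8 high, lying flat in front of the box at its left; sizes in mm, origin at the centre of its underside; not part of the job
- bench_block: square polished steel block 65 x 65 x 19, right of the box; sizes in mm, origin at the centre of its underside; not part of the job
- ring_clamp: wooden hand clamp, 120 x 30 x 26, lying right of the box; sizes in mm, origin at the centre of its underside; not part of the job
- hammer: small hammer, 200 long, lying left of the box; sizes in mm, lies along its x; not part of the job
- dish: small glass dish, 90 across, 20 tall, right of the box; sizes in mm, origin at the centre of its underside; not part of the job

How it is judged:
On the way, in this order (a step that is already met when the one before it is completed fails the run):
1. the lid stands at about 105 degrees (95 to 115) (value of joint lid between 1.66 and 2.005 rad and velocity of joint lid between -0.1 and 0.1 rad/s), for 0.3 s.
2. the left tin of the row is lifted clear of the box in the gripper (its centre 75 mm or more above the bench) while the other two stand upright in their places (((height (world z) of tin_a_mid above 0.075 m and contact force between tin_a and the fingers above 0.5 N and height (world z) of each of tin_b_mid, tin_c_mid below 0.045 m and angle between each of tin_b_mid, tin_c_mid's own z axis and vertical below 0.15 rad and y of each of tin_b_mid, tin_c_mid in the frame of chest below 0.054 m) or (height (world z) of tin_b_mid above 0.075 m and contact force between tin_b and the fingers above 0.5 N and height (world z) of each of tin_a_mid, tin_c_mid below 0.045 m and angle between each of tin_a_mid, tin_c_mid's own z axis and vertical below 0.15 rad and y of each of tin_a_mid, tin_c_mid in the frame of chest below 0.054 m) or (height (world z) of tin_c_mid above 0.075 m and contact force between tin_c and the fingers above 0.5 N and height (world z) of each of tin_a_mid, tin_b_mid below 0.045 m and angle between each of tin_a_mid, tin_b_mid's own z axis and vertical below 0.15 rad and y of each of tin_a_mid, tin_b_mid in the frame of chest below 0.054 m))), for 0.2 s.
3. the middle tin of the row is lifted clear of the box in the gripper (its centre 75 mm or more above the bench) while the other two stand upright in their places (((height (world z) of tin_a_mid above 0.075 m and contact force between tin_a and the fingers above 0.5 N and height (world z) of each of tin_b_mid, tin_c_mid below 0.045 m and angle between each of tin_b_mid, tin_c_mid's own z axis and vertical below 0.15 rad and y of tin_b_mid in the frame of chest above 0.054 m and y of tin_c_mid in the frame of chest below -0.054 m) or (height (world z) of tin_a_mid above 0.075 m and contact force between tin_a and the fingers above 0.5 N and height (world z) of each of tin_b_mid, tin_c_mid below 0.045 m and angle between each of tin_b_mid, tin_c_mid's own z axis and vertical below 0.15 rad and y of tin_c_mid in the frame of chest above 0.054 m and y of tin_b_mid in the frame of chest below -0.054 m) or (height (world z) of tin_b_mid above 0.075 m and contact force between tin_b and the fingers above 0.5 N and height (world z) of each of tin_a_mid, tin_c_mid below 0.045 m and angle between each of tin_a_mid, tin_c_mid's own z axis and vertical below 0.15 rad and y of tin_a_mid in the frame of chest above 0.054 m and y of tin_c_mid in the frame of chest below -0.054 m) or (height (world z) of tin_b_mid above 0.075 m and contact force between tin_b and the fingers above 0.5 N and height (world z) of each of tin_a_mid, tin_c_mid below 0.045 m and angle between each of tin_a_mid, tin_c_mid's own z axis and vertical below 0.15 rad and y of tin_c_mid in the frame of chest above 0.054 m and y of tin_a_mid in the frame of chest below -0.054 m) or (height (world z) of tin_c_mid above 0.075 m and contact force between tin_c and the fingers above 0.5 N and height (world z) of each of tin_a_mid, tin_b_mid below 0.045 m and angle between each of tin_a_mid, tin_b_mid's own z axis and vertical below 0.15 rad and y of tin_a_mid in the frame of chest above 0.054 m and y of tin_b_mid in the frame of chest below -0.054 m) or (height (world z) of tin_c_mid above 0.075 m and contact force between tin_c and the fingers above 0.5 N and height (world z) of each of tin_a_mid, tin_b_mid below 0.045 m and angle between each of tin_a_mid, tin_b_mid's own z axis and vertical below 0.15 rad and y of tin_b_mid in the frame of chest above 0.054 m and y of tin_a_mid in the frame of chest below -0.054 m))), for 0.2 s.
4. the right tin of the row is lifted clear of the box in the gripper (its centre 75 mm or more above the bench) while the other two stand upright in their places (((height (world z) of tin_a_mid above 0.075 m and contact force between tin_a and the fingers above 0.5 N and height (world z) of each of tin_b_mid, tin_c_mid below 0.045 m and angle between each of tin_b_mid, tin_c_mid's own z axis and vertical below 0.15 rad and y of each of tin_b_mid, tin_c_mid in the frame of chest above -0.054 m) or (height (world z) of tin_b_mid above 0.075 m and contact force between tin_b and the fingers above 0.5 N and height (world z) of each of tin_a_mid, tin_c_mid below 0.045 m and angle between each of tin_a_mid, tin_c_mid's own z axis and vertical below 0.15 rad and y of each of tin_a_mid, tin_c_mid in the frame of chest above -0.054 m) or (height (world z) of tin_c_mid above 0.075 m and contact force between tin_c and the fingers above 0.5 N and height (world z) of each of tin_a_mid, tin_b_mid below 0.045 m and angle between each of tin_a_mid, tin_b_mid's own z axis and vertical below 0.15 rad and y of each of tin_a_mid, tin_b_mid in the frame of chest above -0.054 m))), for 0.2 s.
At the end, for the whole second after the job is handed in: the heaviest tin is gripped, still, within 14 deg of upright, its centre 180 mm or more above the bench, off the box and lid; the two lighter ones (each under 4.3 N on the box) stand upright and still in the box, untouched by the robot; the lid stands at 95 to 115 deg (value of joint lid between 1.66 and 2.005 rad and ((height (world z) of tin_a_mid above 0.18 m and angle between tin_a_mid's own z axis and vertical below 0.25 rad and contact force between tin_a and the fingers above 1 N and contact force between tin_a and chest below 0.1 N and linear speed of tin_a below 0.03 m/s and (height (world z) of tin_b_mid below 0.045 m and angle between tin_b_mid's own z axis and vertical below 0.15 rad and contact force between tin_b and chest between 1.2 and 4.3 N and linear speed of tin_b below 0.03 m/s and contact force between tin_b and the arm below 0.1 N and x of tin_b_mid in the frame of chest between -0.07 and 0.07 m and y of tin_b_mid in the frame of chest between -0.172 and 0.172 m) and (height (world z) of tin_c_mid below 0.045 m and angle between tin_c_mid's own z axis and vertical below 0.15 rad and contact force between tin_c and chest between 1.2 and 4.3 N and linear speed of tin_c below 0.03 m/s and contact force between tin_c and the arm below 0.1 N and x of tin_c_mid in the frame of chest between -0.07 and 0.07 m and y of tin_c_mid in the frame of chest between -0.172 and 0.172 m)) or (height (world z) of tin_b_mid above 0.18 m and angle between tin_b_mid's own z axis and vertical below 0.25 rad and contact force between tin_b and the fingers above 1 N and contact force between tin_b and chest below 0.1 N and linear speed of tin_b below 0.03 m/s and (height (world z) of tin_a_mid below 0.045 m and angle between tin_a_mid's own z axis and vertical below 0.15 rad and contact force between tin_a and chest between 1.2 and 4.3 N and linear speed of tin_a below 0.03 m/s and contact force between tin_a and the arm below 0.1 N and x of tin_a_mid in the frame of chest between -0.07 and 0.07 m and y of tin_a_mid in the frame of chest between -0.172 and 0.172 m) and (height (world z) of tin_c_mid below 0.045 m and angle between tin_c_mid's own z axis and vertical below 0.15 rad and contact force between tin_c and chest between 1.2 and 4.3 N and linear speed of tin_c below 0.03 m/s and contact force between tin_c and the arm below 0.1 N and x of tin_c_mid in the frame of chest between -0.07 and 0.07 m and y of tin_c_mid in the frame of chest between -0.172 and 0.172 m)) or (height (world z) of tin_c_mid above 0.18 m and angle between tin_c_mid's own z axis and vertical below 0.25 rad and contact force between tin_c and the fingers above 1 N and contact force between tin_c and chest below 0.1 N and linear speed of tin_c below 0.03 m/s and (height (world z) of tin_a_mid below 0.045 m and angle between tin_a_mid's own z axis and vertical below 0.15 rad and contact force between tin_a and chest between 1.2 and 4.3 N and linear speed of tin_a below 0.03 m/s and contact force between tin_a and the arm below 0.1 N and x of tin_a_mid in the frame of chest between -0.07 and 0.07 m and y of tin_a_mid in the frame of chest between -0.172 and 0.172 m) and (height (world z) of tin_b_mid below 0.045 m and angle between tin_b_mid's own z axis and vertical below 0.15 rad and contact force between tin_b and chest between 1.2 and 4.3 N and linear speed of tin_b below 0.03 m/s and contact force between tin_b and the arm below 0.1 N and x of tin_b_mid in the frame of chest between -0.07 and 0.07 m and y of tin_b_mid in the frame of chest between -0.172 and 0.172 m)))); the arm keeps its last pose, push and grip.
It fails at once if a tool or vessel that is not part of the job is shifted by more than 30 mm (distance of any of jar, graver, bangle, bench_block, ring_clamp, hammer, dish from where it was at the start of the episode above 0.03 m).
It fails at once if a tin is tipped over (more than 45 degrees) (angle between any of tin_a_mid, tin_b_mid, tin_c_mid's own z axis and vertical above 0.8 rad).
It also fails if it takes over 72 s, if anything falls off the work surface, if the arm or the gripper's body presses on something with over 40 N, if the wrist force passes 120 N, or if a joint passes its speed limit or range.

## Working session

There is one attempt and no reset: what is moved stays moved. The work goes in short steps, Python scripts to look and compute and a tool call to move; the robot and the scene stay as the last step left them, time stands still between calls to the robot, and variables do not carry over. Pictures are saved under pics/ and viewed, at most 10 in all, crops included, and the job is handed in when it is done.

Besides the shell and the picture viewer there is one more tool, called after "Call:" by a JSON object that holds its "method" and its "body", one argument or row to a line. play_rows: Moves the arm, as the interface text tells. Its arguments: {"type":"object","properties":{"targets":{"type":"array"},"grip_force":{"type":"number"}},"required":["targets"]}

```bash
mkdir -p pics; cat > h.py <<'E'
import numpy as np,cv2
from bench import status,capture,camera_params
def world(name,d,u,v):
    p=camera_params(name);K=np.array(p["camera_matrix"]);V=np.array(p["view"])
    u=np.asarray(u,float);v=np.asarray(v,float)
    c=np.stack([(u-K[0,2])/K[0,0]*d,(v-K[1,2])/K[1,1]*d,d,np.ones_like(d)],-1)
    return (c@np.linalg.inv(V).T)[...,:3]
def grab(name,save=None):
    im,d=capture(name)
    if save: cv2.imwrite(f"pics/{save}.png",im[:,:,::-1])
    v,u=np.mgrid[:480,:640]
    return im,d,world(name,d,u,v)
E
python3 - <<'E'
from h import *
s=status.observe();print({k:np.round(v,3).tolist() for k,v in s.items()})
for n in("top","side"):
    im,d,W=grab(n,n+"0");np.save(n+"0.npy",W)
    p=camera_params(n);print(n,np.round(p["camera_matrix"],1).tolist(),np.round(np.linalg.inv(p["view"]),2).tolist())
E
```

```text
{'time_s': 0.0, 'qpos': [1.141, 0.494, 1.346, -0.0, 1.303, -0.096], 'qvel': [0.001, -0.0, -0.001, 0.001, -0.002, -0.001], 'joint_torque': [-0.003, -87.884, -38.185, 0.07, 0.053, -0.0], 'position': [0.205, 0.59, 0.23], 'eef_rot': [0.167, 0.986, -0.001, -0.0], 'ft_force': [-0.129, -0.22, -0.705], 'wrist_torque': [-0.017, 0.022, 0.009], 'finger_force': 0.0, 'grip_width': 0.091}
top [[448.6, 0.0, 323.8], [0.0, 448.6, 246.1], [0.0, 0.0, 1.0]] [[-0.03, -1.0, 0.07, 0.46], [-1.0, 0.03, -0.01, 0.03], [0.01, -0.07, -1.0, 1.23], [0.0, 0.0, 0.0, 1.0]]
side [[594.0, 0.0, 325.1], [0.0, 594.0, 242.4], [0.0, 0.0, 1.0]] [[-0.99, -0.07, 0.09, 0.44], [-0.11, 0.63, -0.77, 0.93], [-0.01, -0.77, -0.63, 0.82], [0.0, 0.0, 0.0, 1.0]]
```

View pics/top0.png

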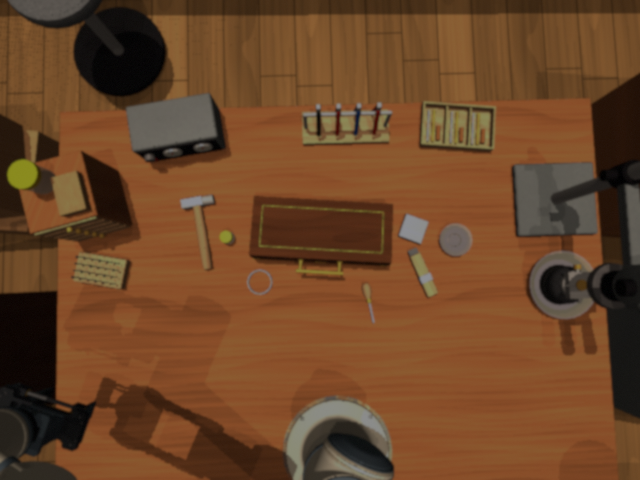

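View pics/side0.png

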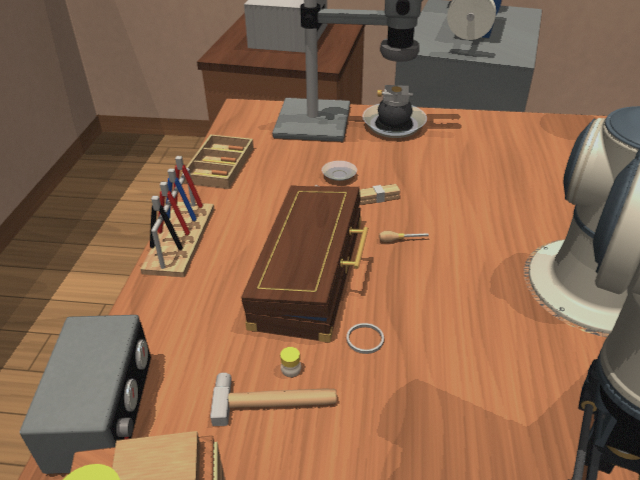

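The top view shows the shut-looking box at about (321,231), its front edge from (250,258) to (391,265), with the bar at (320,272) joined by posts at (300,265) and (341,266). In the side view the bar is at about (358,248).

```bash
python3 - <<'E'
from h import *
W=np.load("top0.npy")
R=W[190:285,240:405].reshape(-1,3)
m=(R[:,2]>.07)&(R[:,2]<.3)
P=R[m];print(m.sum(),P.min(0),P.max(0))
c=P.mean(0);U,S,Vt=np.linalg.svd(P-c,full_matrices=False);print("c",c,"n",Vt[2],"rms",S[2]/m.sum()**.5)
r=cv2.minAreaRect(P[:,:2].astype(np.float32));print(r,cv2.boxPoints(r))
for u,v in [(300,270),(310,271),(320,272),(330,273),(341,273),(300,265),(341,266)]:
    print(u,v,np.round(W[v-2:v+3,u],3).tolist())
S_=np.load("side0.npy");R=S_[215:275,335:375].reshape(-1,3)
q=R[(R[:,2]>.045)&(R[:,2]<.16)];print("side", q.min(0),q.max(0))
for u,v in [(366,232),(362,248),(360,258),(352,264)]: print(np.round(S_[v,u-2:u+3],3).tolist())
E
```

```text
8855 [ 0.46852832 -0.1590292   0.07001875] [0.67917077 0.21225365 0.10745452]
c [0.58102456 0.02749197 0.0917374 ] n [ 0.07318405 -0.00694173  0.99729429] rms 0.004426843443459786
((0.5687777996063232, 0.02837681770324707), (0.3614574074745178, 0.19247598946094513), 85.14958190917969) [[ 0.45760298 -0.1435673 ]
 [ 0.64938974 -0.15984204]
 [ 0.6799526   0.20032093]
 [ 0.48816586  0.21659568]]
300 270 [[0.49, 0.084, 0.083], [0.487, 0.084, 0.083], [0.485, 0.084, 0.08], [0.482, 0.084, 0.088], [0.479, 0.084, 0.087]]
310 271 [[0.488, 0.06, 0.002], [0.484, 0.059, 0.08], [0.481, 0.058, 0.087], [0.479, 0.059, 0.084], [0.476, 0.059, 0.088]]
320 272 [[0.485, 0.033, -0.002], [0.48, 0.033, 0.085], [0.478, 0.033, 0.089], [0.475, 0.033, 0.09], [0.473, 0.033, 0.08]]
330 273 [[0.48, 0.007, 0.081], [0.477, 0.008, 0.084], [0.475, 0.008, 0.082], [0.472, 0.008, 0.081], [0.47, 0.006, 0.003]]
341 273 [[0.48, -0.025, -0.001], [0.476, -0.021, 0.082], [0.474, -0.02, 0.087], [0.471, -0.02, 0.084], [0.469, -0.021, 0.079]]
300 265 [[0.502, 0.084, 0.082], [0.5, 0.084, 0.082], [0.497, 0.084, 0.083], [0.495, 0.084, 0.079], [0.492, 0.084, 0.082]]
341 266 [[0.499, -0.025, -0.004], [0.497, -0.025, -0.001], [0.494, -0.025, 0.002], [0.491, -0.025, 0.001], [0.488, -0.025, 0.004]]
side [ 0.46904153 -0.11278383  0.04500018] [0.53628728 0.13605575 0.10410991]
[[0.475, -0.005, 0.087], [0.473, -0.008, 0.085], [0.471, -0.01, 0.083], [0.469, -0.014, 0.08], [0.47, -0.115, 0.001]]
[[0.479, 0.046, 0.087], [0.477, 0.045, 0.086], [0.475, 0.041, 0.083], [0.474, 0.041, 0.083], [0.475, -0.063, -0.003]]
[[0.481, 0.073, 0.085], [0.479, 0.076, 0.088], [0.477, 0.07, 0.082], [0.48, -0.03, -0.003], [0.477, -0.027, -0.001]]
[[0.495, 0.086, 0.079], [0.493, 0.086, 0.08], [0.491, 0.084, 0.078], [0.489, 0.088, 0.082], [0.487, 0.088, 0.082]]
```

Call:
{"method": "play_rows", "body": {
  "targets": [
    {"dx":0.027,"dy":-0.056,"az":-7.6,"grip":-0.45},
    {"dx":0.027,"dy":-0.056,"az":-7.6,"grip":-0.45},
    {"dx":0.027,"dy":-0.056,"az":-7.6,"grip":-0.45},
    {"dx":0.027,"dy":-0.056,"az":-7.6,"grip":-0.45},
    {"dx":0.027,"dy":-0.056,"az":-7.6,"grip":-0.45},
    {"dx":0.027,"dy":-0.056,"az":-7.6,"grip":-0.45},
    {"dx":0.027,"dy":-0.056,"az":-7.6,"grip":-0.45},
    {"dx":0.027,"dy":-0.056,"az":-7.6,"grip":-0.45},
    {"dx":0.027,"dy":-0.056,"az":-7.6,"grip":-0.45},
    {"dx":0.027,"dy":-0.056,"az":-7.6,"grip":-0.45}
  ],
  "grip_force": 25
}}

```text
invalid input at $.targets[0]: expected keys dx, dy, dz, ax, ay, az, grip
```

Call:
{"method": "play_rows", "body": {
  "targets": [
    {"dz":-0.04},
    {"dz":-0.04},
    {}
  ]
}}

```text
invalid input at $.targets[0]: expected keys dx, dy, dz, ax, ay, az, grip
```

```bash
python3 - <<'E'
from h import *
im,d,W=grab("side");np.save("s1.npy",W)
cv2.imwrite("pics/s1.png",cv2.resize(im[150:330,260:500,::-1],(800,600),interpolation=cv2.INTER_CUBIC))
s=status.observe();print({k:np.round(v,4).tolist() for k,v in s.items()})
E
```

```text
{'time_s': 0.15, 'qpos': [1.1405, 0.4941, 1.3459, -0.0, 1.3025, -0.0955], 'qvel': [-0.0019, -0.0032, -0.0012, 0.0004, -0.0018, 0.0005], 'joint_torque': [0.0009, -87.92, -38.2052, 0.0709, 0.0501, 0.0], 'position': [0.2053, 0.5901, 0.2305], 'eef_rot': [0.1666, 0.986, -0.0005, -0.0001], 'ft_force': [-0.108, -0.2211, -0.0455], 'wrist_torque': [0.0252, 0.0162, 0.0779], 'finger_force': 0.0, 'grip_width': 0.0912}
```

View pics/s1.png

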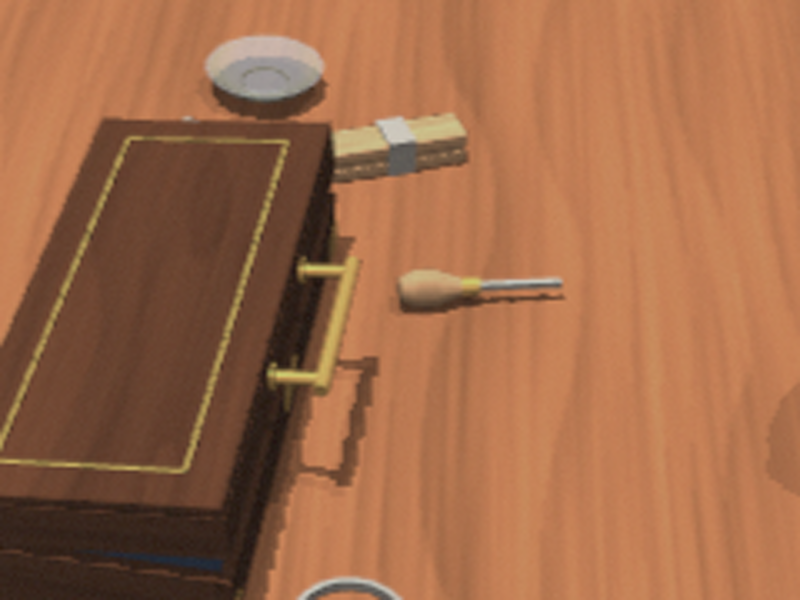

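The move was refused because every key is required. The crop shows the bar from (352,262) to (322,388), with the lid slightly ajar (blue lining visible at (165,560)).

Call:
{"method": "play_rows", "body": {
  "targets": [
    {"dx":0.027,"dy":-0.056,"dz":0,"ax":0,"ay":0,"az":-7.6,"grip":-0.45},
    {"dx":0.027,"dy":-0.056,"dz":0,"ax":0,"ay":0,"az":-7.6,"grip":-0.45},
    {"dx":0.027,"dy":-0.056,"dz":0,"ax":0,"ay":0,"az":-7.6,"grip":-0.45},
    {"dx":0.027,"dy":-0.056,"dz":0,"ax":0,"ay":0,"az":-7.6,"grip":-0.45},
    {"dx":0.027,"dy":-0.056,"dz":0,"ax":0,"ay":0,"az":-7.6,"grip":-0.45},
    {"dx":0.027,"dy":-0.056,"dz":0,"ax":0,"ay":0,"az":-7.6,"grip":-0.45},
    {"dx":0.027,"dy":-0.056,"dz":0,"ax":0,"ay":0,"az":-7.6,"grip":-0.45},
    {"dx":0.027,"dy":-0.056,"dz":0,"ax":0,"ay":0,"az":-7.6,"grip":-0.45},
    {"dx":0.027,"dy":-0.056,"dz":0,"ax":0,"ay":0,"az":-7.6,"grip":-0.45},
    {"dx":0.027,"dy":-0.056,"dz":0,"ax":0,"ay":0,"az":-7.6,"grip":-0.45}
  ],
  "grip_force": 25
}}

```text
time_s: 1.4
position: [0.4759, 0.0283, 0.231]
eef_rot: [0.74, 0.673, 0.0, 0.0]
ft_force: [1.1, 1.7, 0.1]
grip_width: 0.0251
finger_force: 0.0
```

Call:
{"method": "play_rows", "body": {
  "targets": [
    {"dx":0,"dy":0,"dz":-0.04,"ax":0,"ay":0,"az":0,"grip":-0.45},
    {"dx":0,"dy":0,"dz":-0.04,"ax":0,"ay":0,"az":0,"grip":-0.45},
    {"dx":0,"dy":0,"dz":0,"ax":0,"ay":0,"az":0,"grip":-0.45}
  ]
}}

```text
time_s: 1.78
position: [0.4736, 0.0302, 0.1491]
eef_rot: [0.738, 0.674, -0.002, -0.002]
ft_force: [-0.2, 0.5, 0.5]
grip_width: 0.0254
finger_force: 0.0
```

```bash
python3 - <<'E'
from h import *
im,d,W=grab("side");np.save("s2.npy",W)
cv2.imwrite("pics/s2.png",cv2.resize(im[150:330,260:500,::-1],(800,600),interpolation=cv2.INTER_CUBIC))
s=status.observe();print({k:np.round(v,4).tolist() for k,v in s.items()})
E
```

```text
{'time_s': 1.825, 'qpos': [-0.0618, 0.3963, 1.8005, 0.0, 0.9473, 0.0287], 'qvel': [0.0044, -0.0374, -0.034, 0.0025, 0.0155, -0.0015], 'joint_torque': [-0.6035, -63.4549, -25.1847, 0.042, -0.6549, -0.0013], 'position': [0.4748, 0.0303, 0.1507], 'eef_rot': [0.7384, 0.6744, -0.0008, -0.0009], 'ft_force': [0.762, 0.1771, -0.1491], 'wrist_torque': [-0.0837, 0.0604, 0.0024], 'finger_force': 0.0, 'grip_width': 0.0249}
```

View pics/s2.png

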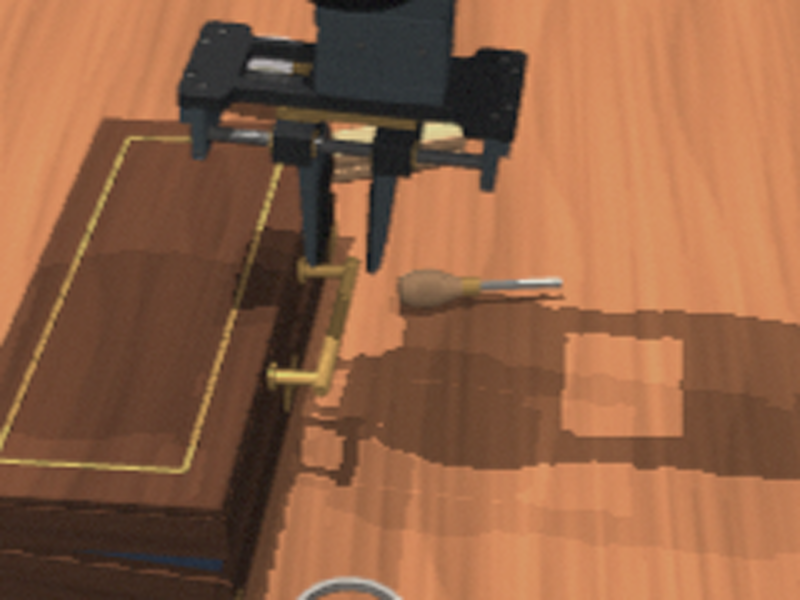

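The open fingers (tips at (312,265) and (375,270)) straddle the bar line, so I go down and close.

Call:
{"method": "play_rows", "body": {
  "targets": [
    {"dx":0.002,"dy":0,"dz":-0.031,"ax":0,"ay":0,"az":0,"grip":-0.45},
    {"dx":0,"dy":0,"dz":-0.031,"ax":0,"ay":0,"az":0,"grip":-0.45},
    {"dx":0,"dy":0,"dz":0,"ax":0,"ay":0,"az":0,"grip":-0.45},
    {"dx":0,"dy":0,"dz":0,"ax":0,"ay":0,"az":0,"grip":-1},
    {"dx":0,"dy":0,"dz":0,"ax":0,"ay":0,"az":0,"grip":-1},
    {"dx":0,"dy":0,"dz":0,"ax":0,"ay":0,"az":0,"grip":-1}
  ]
}}

```text
time_s: 2.58
position: [0.4771, 0.0304, 0.0898]
eef_rot: [0.738, 0.674, 0.0, 0.0]
ft_force: [-5.7, 2.0, 2.8]
grip_width: 0.0097
finger_force: 25.0
```

```bash
python3 - <<'E'
import numpy as np
# arc steps: bar angle phi from hinge, r=.1866; box x dir
r=.1866;x=np.array([.9962,-.0872])
p0=.188
ph=np.linspace(p0,1.83+.0805,21)
X=-r*np.cos(ph);Z=r*np.sin(ph)
for i in range(20): print(i,np.round(np.r_[x*(X[i+1]-X[i]),Z[i+1]-Z[i]],4), round(ph[i+1]-.08,2))
E
```

```text
0 [ 0.0037 -0.0003  0.0156] 0.19
1 [ 0.005  -0.0004  0.0153] 0.28
2 [ 0.0063 -0.0005  0.0148] 0.37
3 [ 0.0075 -0.0007  0.0142] 0.45
4 [ 0.0087 -0.0008  0.0135] 0.54
5 [ 0.0098 -0.0009  0.0127] 0.62
6 [ 0.0109 -0.001   0.0118] 0.71
7 [ 0.0119 -0.001   0.0108] 0.8
8 [ 0.0127 -0.0011  0.0097] 0.88
9 [ 0.0135 -0.0012  0.0086] 0.97
10 [ 0.0142 -0.0012  0.0074] 1.06
11 [ 0.0148 -0.0013  0.0061] 1.14
12 [ 0.0153 -0.0013  0.0048] 1.23
13 [ 0.0156 -0.0014  0.0035] 1.31
14 [ 0.0159 -0.0014  0.0021] 1.4
15 [ 0.016  -0.0014  0.0008] 1.49
16 [ 0.016  -0.0014 -0.0006] 1.57
17 [ 0.0159 -0.0014 -0.002 ] 1.66
18 [ 0.0157 -0.0014 -0.0034] 1.74
19 [ 0.0153 -0.0013 -0.0047] 1.83
```

Call:
{"method": "play_rows", "body": {
  "targets": [
    {"dx":0.0037,"dy":-0.0003,"dz":0.0156,"ax":0,"ay":0,"az":0,"grip":-1},
    {"dx":0.005,"dy":-0.0004,"dz":0.0153,"ax":0,"ay":0,"az":0,"grip":-1},
    {"dx":0.0063,"dy":-0.0005,"dz":0.0148,"ax":0,"ay":0,"az":0,"grip":-1},
    {"dx":0.0075,"dy":-0.0007,"dz":0.0142,"ax":0,"ay":0,"az":0,"grip":-1}
  ]
}}

```text
time_s: 3.08
position: [0.4983, 0.0286, 0.1492]
eef_rot: [0.738, 0.674, -0.001, -0.001]
ft_force: [-4.6, 2.2, -5.0]
grip_width: 0.0094
finger_force: 25.0
```

Call:
{"method": "play_rows", "body": {
  "targets": [
    {"dx":0.0087,"dy":-0.0008,"dz":0.0135,"ax":0,"ay":0,"az":0,"grip":-1},
    {"dx":0.0098,"dy":-0.0009,"dz":0.0127,"ax":0,"ay":0,"az":0,"grip":-1},
    {"dx":0.0109,"dy":-0.001,"dz":0.0118,"ax":0,"ay":0,"az":0,"grip":-1},
    {"dx":0.0119,"dy":-0.001,"dz":0.0108,"ax":0,"ay":0,"az":0,"grip":-1}
  ]
}}

```text
time_s: 3.58
position: [0.537, 0.0253, 0.198]
eef_rot: [0.738, 0.675, -0.003, -0.003]
ft_force: [-27.3, 2.8, 20.1]
grip_width: 0.0092
finger_force: 25.0
```

Call:
{"method": "play_rows", "body": {
  "targets": [
    {"dx":-0.004,"dy":0,"dz":0.003,"ax":0,"ay":0,"az":0,"grip":-1},
    {"dx":0,"dy":0,"dz":0,"ax":0,"ay":0,"az":0,"grip":-1}
  ]
}}

```text
time_s: 3.82
position: [0.5392, 0.0248, 0.2014]
eef_rot: [0.738, 0.674, 0.002, 0.002]
ft_force: [11.4, 2.2, -10.9]
grip_width: 0.0094
finger_force: 25.0
```

```bash
python3 - <<'E'
from h import *
im,d,W=grab("side");np.save("s3.npy",W)
cv2.imwrite("pics/s3.png",cv2.resize(im[130:340,230:510,::-1],(800,600),interpolation=cv2.INTER_CUBIC))
s=status.observe();print(s["position"],s["ft_force"])
E
```

```text
[0.53923654 0.02481242 0.20135446] [ 11.28879632   2.41916266 -10.79536352]
```

View pics/s3.png

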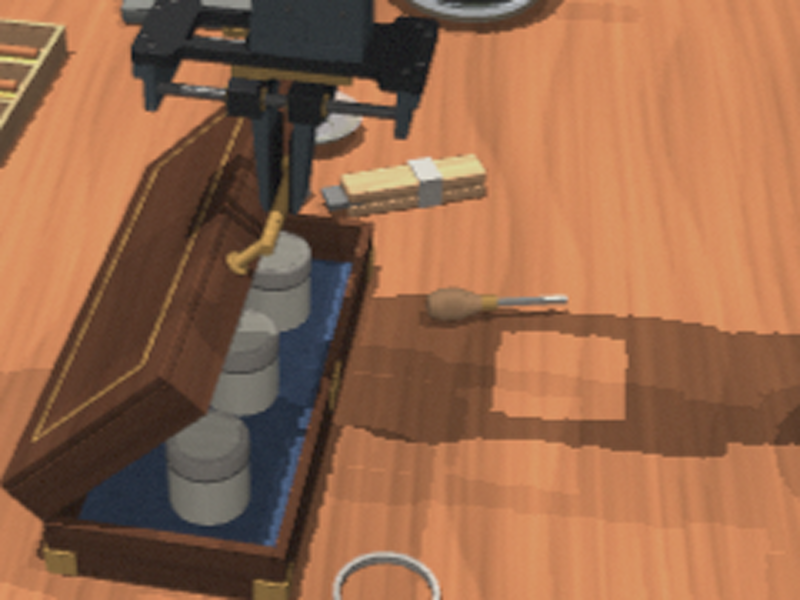

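The lid is raised to roughly 45°, the grip on the bar at (270,225) holds, and the three tins stand at (205,465), (245,360) and (278,280).

Call:
{"method": "play_rows", "body": {
  "targets": [
    {"dx":0.0142,"dy":-0.0011,"dz":0.008,"ax":0,"ay":0,"az":0,"grip":-1},
    {"dx":0.0135,"dy":-0.0012,"dz":0.0086,"ax":0,"ay":0,"az":0,"grip":-1},
    {"dx":0.0142,"dy":-0.0012,"dz":0.0074,"ax":0,"ay":0,"az":0,"grip":-1}
  ]
}}

```text
time_s: 4.25
position: [0.5776, 0.0214, 0.2259]
eef_rot: [0.738, 0.674, -0.001, -0.001]
ft_force: [-9.1, 0.6, 7.0]
grip_width: 0.0092
finger_force: 25.0
```

Call:
{"method": "play_rows", "body": {
  "targets": [
    {"dx":0,"dy":0,"dz":0,"ax":0,"ay":0,"az":0,"grip":-1}
  ]
}}

```text
time_s: 4.38
position: [0.5798, 0.0212, 0.2267]
eef_rot: [0.738, 0.674, 0.001, 0.001]
ft_force: [-6.4, 1.6, 21.1]
grip_width: 0.0092
finger_force: 25.0
```

Call:
{"method": "play_rows", "body": {
  "targets": [
    {"dx":0.0145,"dy":-0.0013,"dz":0.0081,"ax":0,"ay":0,"az":0,"grip":-1},
    {"dx":0.0153,"dy":-0.0013,"dz":0.0048,"ax":0,"ay":0,"az":0,"grip":-1},
    {"dx":0.0156,"dy":-0.0014,"dz":0.0035,"ax":0,"ay":0,"az":0,"grip":-1},
    {"dx":0,"dy":0,"dz":0,"ax":0,"ay":0,"az":0,"grip":-1}
  ]
}}

```text
time_s: 4.88
position: [0.6259, 0.0171, 0.2422]
eef_rot: [0.738, 0.674, 0.001, 0.001]
ft_force: [2.9, 0.5, 5.9]
grip_width: 0.009
finger_force: 25.0
```

Call:
{"method": "play_rows", "body": {
  "targets": [
    {"dx":0.0159,"dy":-0.0014,"dz":0.0025,"ax":0,"ay":0,"az":0,"grip":-1},
    {"dx":0.016,"dy":-0.0014,"dz":0.001,"ax":0,"ay":0,"az":0,"grip":-1},
    {"dx":0.016,"dy":-0.0014,"dz":-0.0006,"ax":0,"ay":0,"az":0,"grip":-1},
    {"dx":0,"dy":0,"dz":0,"ax":0,"ay":0,"az":0,"grip":-1}
  ]
}}

```text
time_s: 5.38
position: [0.6734, 0.0128, 0.2444]
eef_rot: [0.738, 0.674, 0.001, 0.001]
ft_force: [4.5, -1.4, 1.8]
grip_width: 0.0094
finger_force: 25.0
```

Call:
{"method": "play_rows", "body": {
  "targets": [
    {"dx":0.0159,"dy":-0.0014,"dz":-0.002,"ax":0,"ay":0,"az":0,"grip":-1},
    {"dx":0.0157,"dy":-0.0014,"dz":-0.0034,"ax":0,"ay":0,"az":0,"grip":-1},
    {"dx":0.0153,"dy":-0.0013,"dz":-0.0047,"ax":0,"ay":0,"az":0,"grip":-1},
    {"dx":0,"dy":0,"dz":0,"ax":0,"ay":0,"az":0,"grip":-1}
  ]
}}

```text
time_s: 5.88
position: [0.7197, 0.0088, 0.2337]
eef_rot: [0.738, 0.674, 0.0, 0.0]
ft_force: [3.5, -0.6, -2.2]
grip_width: 0.0096
finger_force: 25.0
```

```bash
python3 - <<'E'
from h import *
im,d,W=grab("side");np.save("s4.npy",W)
cv2.imwrite("pics/s4.png",cv2.resize(im[100:340,190:510,::-1],(800,600),interpolation=cv2.INTER_CUBIC))
s=status.observe();print(s["position"],s["ft_force"])
p=np.array(s["position"]);print("th",np.arctan2(p[2]-.009-.046,(.6606-p[0])/.996)-.0805)
E
```

```text
[0.71932287 0.00887796 0.23384247] [ 4.45281603  0.05101442 -2.8822997 ]
th 1.8087447730283377
```

View pics/s4.png

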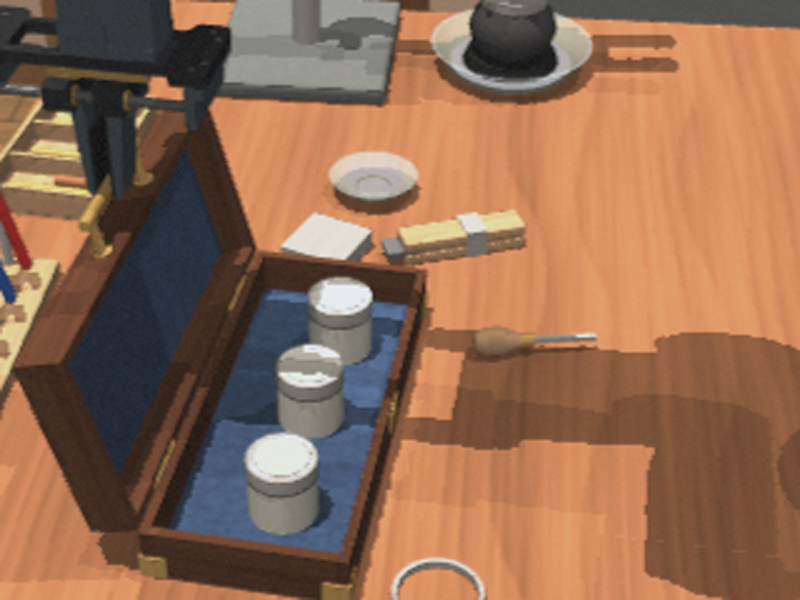

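The lid leans back past upright with the bar gripped at (95,215); tin tops are at about (282,460), (311,365) and (341,295) in this crop. I let go, lift off, and measure the tins and the lid.

Call:
{"method": "play_rows", "body": {
  "targets": [
    {"dx":0,"dy":0,"dz":0,"ax":0,"ay":0,"az":0,"grip":-0.4},
    {"dx":0,"dy":0,"dz":0,"ax":0,"ay":0,"az":0,"grip":-0.4},
    {"dx":0,"dy":0,"dz":0.02,"ax":0,"ay":0,"az":0,"grip":-0.4},
    {"dx":0,"dy":0,"dz":0.03,"ax":0,"ay":0,"az":0,"grip":-0.4},
    {"dx":0,"dy":0,"dz":0.03,"ax":0,"ay":0,"az":0,"grip":-0.4},
    {"dx":0,"dy":0,"dz":0.01,"ax":0,"ay":0,"az":0,"grip":0.5}
  ]
}}

```text
time_s: 6.68
position: [0.7195, 0.0089, 0.3259]
eef_rot: [0.738, 0.674, 0.001, 0.001]
ft_force: [0.0, 0.1, -0.1]
grip_width: 0.0345
finger_force: 0.0
```

```bash
python3 - <<'E'
from h import *
im,d,W=grab("side");np.save("s5.npy",W)
cv2.imwrite("pics/s5.png",im[:,:,::-1])
M=((W[...,2]>.058)&(W[...,2]<.072)&(W[...,0]>.535)&(W[...,0]<.63)&(abs(W[...,1]-.02)<.16)).astype(np.uint8)
n,L,st,ce=cv2.connectedComponentsWithStats(M)
for i in range(1,n):
    if st[i,4]>60:
        P=W[L==i];c,r=cv2.minEnclosingCircle(P[:,:2].astype(np.float32));print("side",st[i,4],np.round(ce[i]),"med",P.mean(0).round(4),np.round(c,4),round(r,4),"bbox mid",((P.min(0)+P.max(0))/2).round(4))
# lid inner face: blue pixels, right of hinge
m=(W[...,2]>.08)&(W[...,2]<.2)&(W[...,0]>.62)&(W[...,0]<.8)&(im[...,2]>im[...,0].astype(int)+15)&(abs(W[...,1]-.02)<.17)
P=W[m];c=P.mean(0);_,S,Vt=np.linalg.svd(P-c,full_matrices=False);n_=Vt[2]*np.sign(-Vt[2][0]);print(m.sum(),c,n_,"theta",np.pi/2+np.arcsin(n_[2]),S[2]/len(P)**.5)
s=status.observe();print(s["position"],s["ft_force"])
E
```

```text
side 339 [326. 219.] med [ 0.5597 -0.0715  0.0629] [ 0.5587 -0.0736] 0.0302 bbox mid [ 0.5603 -0.0727  0.0625]
side 407 [314. 247.] med [0.5722 0.0235 0.0629] [0.5734 0.0215] 0.0293 bbox mid [0.5725 0.0217 0.0631]
side 506 [303. 284.] med [0.5794 0.1314 0.063 ] [0.5791 0.1287] 0.0293 bbox mid [0.5799 0.1286 0.0629]
2259 [0.70742404 0.00969845 0.11510144] [-0.96680093  0.08229846  0.24191514] theta 1.8151354598951983 0.0009856912150952525
[0.71953752 0.00892595 0.32604739] [-0.48492933 -0.44045014  1.07526353]
```

Call:
{"method": "play_rows", "body": {
  "targets": [
    {"dx":-0.014,"dy":0.0121,"dz":0,"ax":0,"ay":0,"az":9,"grip":0.6},
    {"dx":-0.014,"dy":0.0121,"dz":0,"ax":0,"ay":0,"az":9,"grip":0.6},
    {"dx":-0.014,"dy":0.0121,"dz":0,"ax":0,"ay":0,"az":9,"grip":0.6},
    {"dx":-0.014,"dy":0.0121,"dz":0,"ax":0,"ay":0,"az":9,"grip":0.6},
    {"dx":-0.014,"dy":0.0121,"dz":0,"ax":0,"ay":0,"az":9,"grip":0.6},
    {"dx":-0.014,"dy":0.0121,"dz":0,"ax":0,"ay":0,"az":9,"grip":0.6},
    {"dx":-0.014,"dy":0.0121,"dz":0,"ax":0,"ay":0,"az":9,"grip":0.6},
    {"dx":-0.014,"dy":0.0121,"dz":0,"ax":0,"ay":0,"az":9,"grip":0.6},
    {"dx":-0.014,"dy":0.0121,"dz":0,"ax":0,"ay":0,"az":9,"grip":0.6},
    {"dx":-0.014,"dy":0.0121,"dz":0,"ax":0,"ay":0,"az":9,"grip":0.6}
  ]
}}

```text
time_s: 7.98
position: [0.5781, 0.1302, 0.3225]
eef_rot: [0.043, 0.999, -0.0, -0.001]
ft_force: [-0.1, 0.3, -0.6]
grip_width: 0.0729
finger_force: 0.0
```

Call:
{"method": "play_rows", "body": {
  "targets": [
    {"dx":0,"dy":0,"dz":-0.05,"ax":0,"ay":0,"az":0,"grip":0.6},
    {"dx":0,"dy":0,"dz":-0.06,"ax":0,"ay":0,"az":0,"grip":0.6},
    {"dx":0,"dy":0,"dz":-0.06,"ax":0,"ay":0,"az":0,"grip":0.6},
    {"dx":0,"dy":0,"dz":-0.04,"ax":0,"ay":0,"az":0,"grip":0.6},
    {"dx":0,"dy":0,"dz":0,"ax":0,"ay":0,"az":0,"grip":0.6}
  ]
}}

```text
time_s: 8.6
position: [0.5766, 0.1296, 0.1107]
eef_rot: [0.045, 0.999, -0.001, -0.003]
ft_force: [0.0, 0.4, 0.0]
grip_width: 0.073
finger_force: 0.0
```

```bash
python3 - <<'E'
from h import *
im,d,W=grab("side")
cv2.imwrite("pics/s6.png",cv2.resize(im[130:340,230:510,::-1],(800,600),interpolation=cv2.INTER_CUBIC))
s=status.observe();print(s["position"],s["ft_force"],s["eef_rot"],s["grip_width"])
E
```

```text
[0.57821071 0.12978176 0.11301072] [-0.37336283  0.12377557  0.94873551] [ 4.51922279e-02  9.98977130e-01 -2.58355370e-04 -1.51305290e-03] 0.0730620924680107
```

View pics/s6.png

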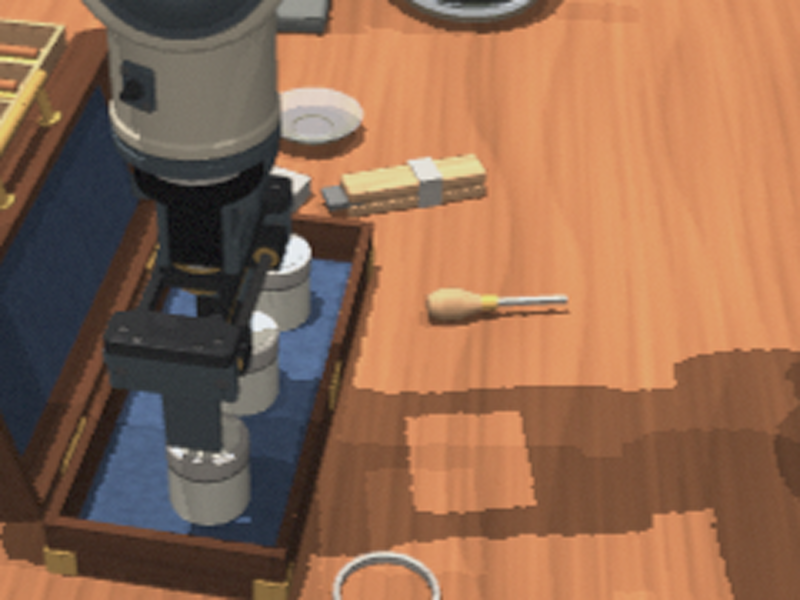

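The near finger is centred over the left tin (about (205,450)). Going down, gripping and lifting.

Call:
{"method": "play_rows", "body": {
  "targets": [
    {"dx":0,"dy":0,"dz":-0.03,"ax":0,"ay":0,"az":0,"grip":0.6},
    {"dx":0,"dy":0,"dz":-0.03,"ax":0,"ay":0,"az":0,"grip":0.6},
    {"dx":0,"dy":0,"dz":-0.008,"ax":0,"ay":0,"az":0,"grip":0.6},
    {"dx":0,"dy":0,"dz":0,"ax":0,"ay":0,"az":0,"grip":-0.2},
    {"dx":0,"dy":0,"dz":0,"ax":0,"ay":0,"az":0,"grip":-0.2},
    {"dx":0,"dy":0,"dz":0,"ax":0,"ay":0,"az":0,"grip":-0.2}
  ],
  "grip_force": 30
}}

```text
time_s: 9.4
position: [0.5801, 0.1298, 0.0473]
eef_rot: [0.045, 0.999, 0.0, 0.001]
ft_force: [-0.5, -2.6, 9.5]
grip_width: 0.0536
finger_force: 30.0
```

Call:
{"method": "play_rows", "body": {
  "targets": [
    {"dx":0,"dy":0,"dz":0.01,"ax":0,"ay":0,"az":0,"grip":-0.2},
    {"dx":0,"dy":0,"dz":0.03,"ax":0,"ay":0,"az":0,"grip":-0.2},
    {"dx":0,"dy":0,"dz":0.02,"ax":0,"ay":0,"az":0,"grip":-0.2},
    {"dx":0,"dy":0,"dz":0,"ax":0,"ay":0,"az":0,"grip":-0.2},
    {"dx":0,"dy":0,"dz":0,"ax":0,"ay":0,"az":0,"grip":-0.2},
    {"dx":0,"dy":0,"dz":0,"ax":0,"ay":0,"az":0,"grip":-0.2},
    {"dx":0,"dy":0,"dz":0,"ax":0,"ay":0,"az":0,"grip":-0.2}
  ]
}}

```text
time_s: 10.28
position: [0.5789, 0.1299, 0.1052]
eef_rot: [0.045, 0.999, -0.0, -0.001]
ft_force: [0.7, 0.1, -6.1]
grip_width: 0.0538
finger_force: 30.0
```

```bash
cat > f.py <<'E'
from h import *
F=[]
for i in range(4):
    W=grab("side")[2]; s=status.observe(); F.append(s["ft_force"])
print(np.round(F,2).tolist(),s["position"],s["grip_width"],s["finger_force"])
for lo in (.058,.075):
    M=((W[...,2]>lo)&(W[...,2]<lo+.06)&(W[...,0]>.52)&(W[...,0]<.63)&(abs(W[...,1]-.02)<.16)).astype(np.uint8)
    n,L,st,ce=cv2.connectedComponentsWithStats(M)
    for i in range(1,n):
        if st[i,4]>60: P=W[L==i];print(lo,st[i,4],((P.min(0)+P.max(0))/2).round(3),P.max(0).round(3))
E
python3 f.py
```

```text
[[0.28, -0.64, -6.08], [0.13, -0.01, -5.46], [-0.41, -0.44, -5.76], [-0.16, -0.26, -5.07]] [0.57918216 0.12989068 0.10559412] 0.0538005209057545 29.998877942562103
0.058 119 [ 0.543 -0.073  0.062] [ 0.554 -0.048  0.066]
0.058 129 [0.556 0.022 0.063] [0.566 0.05  0.067]
0.058 501 [0.577 0.147 0.091] [0.603 0.172 0.118]
0.075 482 [0.576 0.147 0.102] [0.6   0.172 0.129]
```

Call:
{"method": "play_rows", "body": {
  "targets": [
    {"dx":0,"dy":0,"dz":-0.02,"ax":0,"ay":0,"az":0,"grip":-0.2},
    {"dx":0,"dy":0,"dz":-0.02,"ax":0,"ay":0,"az":0,"grip":-0.2},
    {"dx":0,"dy":0,"dz":-0.013,"ax":0,"ay":0,"az":0,"grip":-0.2},
    {"dx":0,"dy":0,"dz":-0.006,"ax":0,"ay":0,"az":0,"grip":-0.2},
    {"dx":0,"dy":0,"dz":0,"ax":0,"ay":0,"az":0,"grip":-0.2},
    {"dx":0,"dy":0,"dz":0,"ax":0,"ay":0,"az":0,"grip":0.6},
    {"dx":0,"dy":0,"dz":0,"ax":0,"ay":0,"az":0,"grip":0.6},
    {"dx":0,"dy":0,"dz":0,"ax":0,"ay":0,"az":0,"grip":0.6}
  ]
}}

```text
time_s: 11.48
position: [0.5795, 0.1299, 0.0471]
eef_rot: [0.045, 0.999, 0.0, 0.0]
ft_force: [0.3, 0.4, 0.4]
grip_width: 0.0731
finger_force: 0.0
```

Call:
{"method": "play_rows", "body": {
  "targets": [
    {"dx":0,"dy":0,"dz":0.02,"ax":0,"ay":0,"az":0,"grip":0.6},
    {"dx":0,"dy":0,"dz":0.05,"ax":0,"ay":0,"az":0,"grip":0.6},
    {"dx":0,"dy":0,"dz":0,"ax":0,"ay":0,"az":0,"grip":0.6},
    {"dx":-0.0035,"dy":-0.054,"dz":0,"ax":0,"ay":0,"az":0,"grip":0.6},
    {"dx":-0.0035,"dy":-0.054,"dz":0,"ax":0,"ay":0,"az":0,"grip":0.6},
    {"dx":0,"dy":0,"dz":0,"ax":0,"ay":0,"az":0,"grip":0.6},
    {"dx":0,"dy":0,"dz":0,"ax":0,"ay":0,"az":0,"grip":0.6}
  ]
}}

```text
time_s: 12.35
position: [0.5721, 0.022, 0.1164]
eef_rot: [0.046, 0.999, 0.0, -0.0]
ft_force: [0.0, 0.3, 0.1]
grip_width: 0.0728
finger_force: 0.0
```

```bash
python3 f.py
```

```text
[[0.3, -0.9, 0.08], [0.26, -0.06, 0.02], [-0.81, 0.47, 0.0], [0.44, 0.96, 0.21]] [0.57224085 0.02287117 0.11664296] 0.07294113302834068 0.0
0.058 170 [ 0.547 -0.054  0.083] [ 0.56  -0.005  0.108]
0.058 390 [0.572 0.035 0.088] [0.598 0.074 0.118]
0.058 507 [0.578 0.131 0.063] [0.605 0.159 0.067]
0.075 241 [0.576 0.07  0.116] [0.594 0.075 0.135]
```

Call:
{"method": "play_rows", "body": {
  "targets": [
    {"dx":0,"dy":0,"dz":-0.03,"ax":0,"ay":0,"az":0,"grip":0.6},
    {"dx":0,"dy":0,"dz":-0.03,"ax":0,"ay":0,"az":0,"grip":0.6},
    {"dx":0,"dy":0,"dz":-0.01,"ax":0,"ay":0,"az":0,"grip":0.6},
    {"dx":0,"dy":0,"dz":0,"ax":0,"ay":0,"az":0,"grip":-0.2},
    {"dx":0,"dy":0,"dz":0,"ax":0,"ay":0,"az":0,"grip":-0.2},
    {"dx":0,"dy":0,"dz":0,"ax":0,"ay":0,"az":0,"grip":-0.2}
  ]
}}

```text
time_s: 13.3
position: [0.5729, 0.0219, 0.0478]
eef_rot: [0.045, 0.999, -0.0, 0.001]
ft_force: [0.2, -0.5, 3.1]
grip_width: 0.0536
finger_force: 30.0
```

Call:
{"method": "play_rows", "body": {
  "targets": [
    {"dx":0,"dy":0,"dz":0.01,"ax":0,"ay":0,"az":0,"grip":-0.2},
    {"dx":0,"dy":0,"dz":0.03,"ax":0,"ay":0,"az":0,"grip":-0.2},
    {"dx":0,"dy":0,"dz":0.02,"ax":0,"ay":0,"az":0,"grip":-0.2},
    {"dx":0,"dy":0,"dz":0,"ax":0,"ay":0,"az":0,"grip":-0.2},
    {"dx":0,"dy":0,"dz":0,"ax":0,"ay":0,"az":0,"grip":-0.2},
    {"dx":0,"dy":0,"dz":0,"ax":0,"ay":0,"az":0,"grip":-0.2},
    {"dx":0,"dy":0,"dz":0,"ax":0,"ay":0,"az":0,"grip":-0.2}
  ]
}}

```text
time_s: 14.18
position: [0.5719, 0.0219, 0.1062]
eef_rot: [0.045, 0.999, 0.0, -0.001]
ft_force: [0.9, -0.2, -2.0]
grip_width: 0.054
finger_force: 30.0
```

```bash
python3 f.py
```

```text
[[-0.55, -0.18, -2.11], [-0.44, -0.34, -2.5], [-0.46, 0.86, -2.04], [0.14, 0.37, -2.3]] [0.57217506 0.02191151 0.106585  ] 0.053760932645281694 29.99364048242569
0.058 608 [ 0.566 -0.018  0.088] [0.599 0.064 0.118]
0.058 510 [0.579 0.132 0.063] [0.606 0.16  0.068]
0.075 516 [0.572 0.041 0.105] [0.599 0.066 0.134]
```

Call:
{"method": "play_rows", "body": {
  "targets": [
    {"dx":0,"dy":0,"dz":-0.02,"ax":0,"ay":0,"az":0,"grip":-0.2},
    {"dx":0,"dy":0,"dz":-0.02,"ax":0,"ay":0,"az":0,"grip":-0.2},
    {"dx":0,"dy":0,"dz":-0.013,"ax":0,"ay":0,"az":0,"grip":-0.2},
    {"dx":0,"dy":0,"dz":-0.006,"ax":0,"ay":0,"az":0,"grip":-0.2},
    {"dx":0,"dy":0,"dz":0,"ax":0,"ay":0,"az":0,"grip":-0.2},
    {"dx":0,"dy":0,"dz":0,"ax":0,"ay":0,"az":0,"grip":0.6},
    {"dx":0,"dy":0,"dz":0,"ax":0,"ay":0,"az":0,"grip":0.6},
    {"dx":0,"dy":0,"dz":0,"ax":0,"ay":0,"az":0,"grip":0.6}
  ]
}}

```text
time_s: 15.38
position: [0.5724, 0.0219, 0.048]
eef_rot: [0.045, 0.999, -0.0, 0.0]
ft_force: [-0.2, 0.0, 1.0]
grip_width: 0.0726
finger_force: 0.0
```

Call:
{"method": "play_rows", "body": {
  "targets": [
    {"dx":0,"dy":0,"dz":0.02,"ax":0,"ay":0,"az":0,"grip":0.6},
    {"dx":0,"dy":0,"dz":0.05,"ax":0,"ay":0,"az":0,"grip":0.6},
    {"dx":0,"dy":0,"dz":0,"ax":0,"ay":0,"az":0,"grip":0.6},
    {"dx":-0.005,"dy":-0.047,"dz":0.06,"ax":0,"ay":0,"az":0,"grip":0.6},
    {"dx":-0.005,"dy":-0.047,"dz":0.06,"ax":0,"ay":0,"az":0,"grip":0.6},
    {"dx":0,"dy":0,"dz":0,"ax":0,"ay":0,"az":0,"grip":0.6},
    {"dx":0,"dy":0,"dz":0,"ax":0,"ay":0,"az":0,"grip":0.6}
  ]
}}

```text
time_s: 16.25
position: [0.5636, -0.0549, 0.2152]
eef_rot: [0.045, 0.999, 0.0, -0.001]
ft_force: [-0.2, 0.4, -0.9]
grip_width: 0.073
finger_force: 0.0
```

```bash
python3 f.py; python3 - <<'E'
from h import *
im,d,W=grab("side")
cv2.imwrite("pics/s7.png",cv2.resize(im[130:340,230:510,::-1],(800,600),interpolation=cv2.INTER_CUBIC))
E
```

```text
[[-0.09, 0.0, 0.3], [0.11, 1.25, 0.4], [0.22, -0.26, -0.19], [-0.15, -0.61, -0.43]] [ 0.56355471 -0.05421112  0.21477798] 0.07275177278485506 0.0
0.058 344 [ 0.559 -0.073  0.063] [ 0.586 -0.044  0.068]
0.058 406 [0.572 0.024 0.063] [0.599 0.052 0.068]
0.058 508 [0.579 0.13  0.063] [0.606 0.161 0.067]
```

View pics/s7.png

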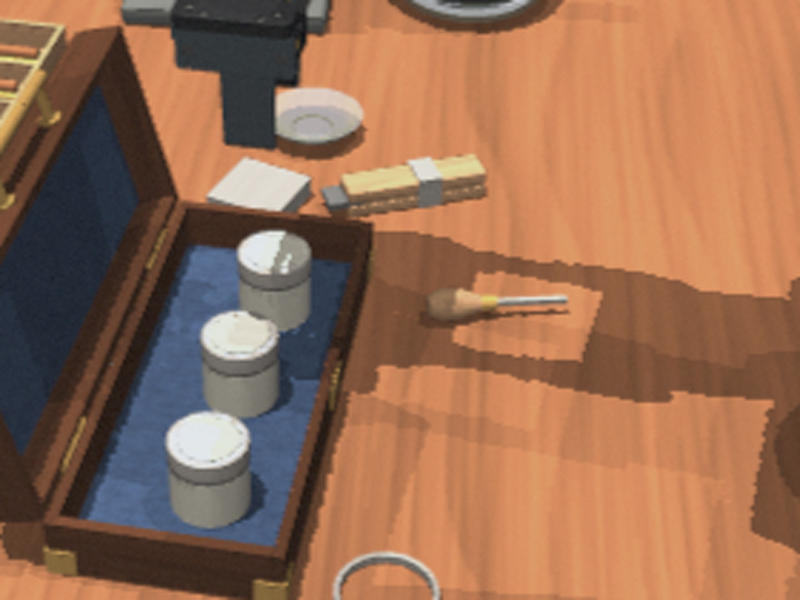

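All three tins stand upright; the right one measures (0.559, −0.073), so I shift by −18 mm in y, then go down.

Call:
{"method": "play_rows", "body": {
  "targets": [
    {"dx":-0.004,"dy":-0.018,"dz":0,"ax":0,"ay":0,"az":0,"grip":0.6},
    {"dx":0,"dy":0,"dz":-0.04,"ax":0,"ay":0,"az":0,"grip":0.6},
    {"dx":0,"dy":0,"dz":-0.05,"ax":0,"ay":0,"az":0,"grip":0.6},
    {"dx":0,"dy":0,"dz":0,"ax":0,"ay":0,"az":0,"grip":0.6},
    {"dx":0,"dy":0,"dz":0,"ax":0,"ay":0,"az":0,"grip":0.6}
  ]
}}

```text
time_s: 17.12
position: [0.5607, -0.0735, 0.1274]
eef_rot: [0.045, 0.999, -0.0, 0.001]
ft_force: [0.1, -0.4, 0.2]
grip_width: 0.0731
finger_force: 0.0
```

Call:
{"method": "play_rows", "body": {
  "targets": [
    {"dx":0,"dy":0,"dz":-0.04,"ax":0,"ay":0,"az":0,"grip":0.6},
    {"dx":0,"dy":0,"dz":-0.03,"ax":0,"ay":0,"az":0,"grip":0.6},
    {"dx":0,"dy":0,"dz":-0.01,"ax":0,"ay":0,"az":0,"grip":0.6},
    {"dx":0,"dy":0,"dz":0,"ax":0,"ay":0,"az":0,"grip":-0.2},
    {"dx":0,"dy":0,"dz":0,"ax":0,"ay":0,"az":0,"grip":-0.2},
    {"dx":0,"dy":0,"dz":0,"ax":0,"ay":0,"az":0,"grip":-0.2}
  ]
}}

```text
time_s: 17.88
position: [0.561, -0.0734, 0.0475]
eef_rot: [0.045, 0.999, -0.0, 0.001]
ft_force: [-0.1, -1.2, 9.8]
grip_width: 0.0533
finger_force: 30.0
```

Call:
{"method": "play_rows", "body": {
  "targets": [
    {"dx":0,"dy":0,"dz":0.01,"ax":0,"ay":0,"az":0,"grip":-0.2},
    {"dx":0,"dy":0,"dz":0.03,"ax":0,"ay":0,"az":0,"grip":-0.2},
    {"dx":0,"dy":0,"dz":0.02,"ax":0,"ay":0,"az":0,"grip":-0.2},
    {"dx":0,"dy":0,"dz":0,"ax":0,"ay":0,"az":0,"grip":-0.2},
    {"dx":0,"dy":0,"dz":0,"ax":0,"ay":0,"az":0,"grip":-0.2},
    {"dx":0,"dy":0,"dz":0,"ax":0,"ay":0,"az":0,"grip":-0.2},
    {"dx":0,"dy":0,"dz":0,"ax":0,"ay":0,"az":0,"grip":-0.2}
  ]
}}

```text
time_s: 18.75
position: [0.5597, -0.0729, 0.1054]
eef_rot: [0.045, 0.999, 0.0, -0.001]
ft_force: [0.0, -1.0, -3.7]
grip_width: 0.0535
finger_force: 30.0
```

```bash
python3 f.py
```

```text
[[-0.67, 0.18, -4.03], [0.01, -0.55, -3.05], [0.74, -0.15, -2.94], [0.78, -0.07, -2.53]] [ 0.56000396 -0.07299435  0.10579309] 0.05307035674034976 29.999365210533142
0.058 443 [ 0.557 -0.053  0.09 ] [ 0.583 -0.031  0.118]
0.058 410 [0.572 0.024 0.063] [0.599 0.052 0.068]
0.058 505 [0.579 0.131 0.063] [0.606 0.159 0.068]
0.075 501 [ 0.556 -0.058  0.105] [ 0.581 -0.03   0.135]
```

Weights: left ≈5.6 N, middle ≈2.2 N, right ≈3.2 N, so the left tin is the heaviest.

Call:
{"method": "play_rows", "body": {
  "targets": [
    {"dx":0,"dy":0,"dz":-0.02,"ax":0,"ay":0,"az":0,"grip":-0.2},
    {"dx":0,"dy":0,"dz":-0.02,"ax":0,"ay":0,"az":0,"grip":-0.2},
    {"dx":0,"dy":0,"dz":-0.013,"ax":0,"ay":0,"az":0,"grip":-0.2},
    {"dx":0,"dy":0,"dz":-0.006,"ax":0,"ay":0,"az":0,"grip":-0.2},
    {"dx":0,"dy":0,"dz":0,"ax":0,"ay":0,"az":0,"grip":-0.2},
    {"dx":0,"dy":0,"dz":0,"ax":0,"ay":0,"az":0,"grip":0.6},
    {"dx":0,"dy":0,"dz":0,"ax":0,"ay":0,"az":0,"grip":0.6},
    {"dx":0,"dy":0,"dz":0,"ax":0,"ay":0,"az":0,"grip":0.6}
  ]
}}

```text
time_s: 19.95
position: [0.5603, -0.0731, 0.0472]
eef_rot: [0.045, 0.999, -0.0, 0.0]
ft_force: [0.6, 0.4, -0.1]
grip_width: 0.0724
finger_force: 0.0
```

Call:
{"method": "play_rows", "body": {
  "targets": [
    {"dx":0,"dy":0,"dz":0.02,"ax":0,"ay":0,"az":0,"grip":0.6},
    {"dx":0,"dy":0,"dz":0.055,"ax":0,"ay":0,"az":0,"grip":0.6},
    {"dx":0,"dy":0,"dz":0,"ax":0,"ay":0,"az":0,"grip":0.6},
    {"dx":0.004,"dy":0.0406,"dz":0,"ax":0,"ay":0,"az":0,"grip":0.6},
    {"dx":0.004,"dy":0.0406,"dz":0,"ax":0,"ay":0,"az":0,"grip":0.6},
    {"dx":0.004,"dy":0.0406,"dz":0,"ax":0,"ay":0,"az":0,"grip":0.6},
    {"dx":0.004,"dy":0.0406,"dz":0,"ax":0,"ay":0,"az":0,"grip":0.6},
    {"dx":0.003,"dy":0.0406,"dz":0,"ax":0,"ay":0,"az":0,"grip":0.6},
    {"dx":0,"dy":0,"dz":0,"ax":0,"ay":0,"az":0,"grip":0.6},
    {"dx":0,"dy":0,"dz":0,"ax":0,"ay":0,"az":0,"grip":0.6}
  ]
}}

```text
time_s: 21.2
position: [0.5787, 0.1296, 0.1216]
eef_rot: [0.045, 0.999, -0.0, -0.0]
ft_force: [-0.1, 0.2, 0.3]
grip_width: 0.073
finger_force: 0.0
```

```bash
python3 f.py
```

```text
[[0.09, -0.39, -0.62], [-0.57, -0.18, -0.66], [0.56, -0.07, 0.28], [0.14, -0.77, 0.53]] [0.57904215 0.12904993 0.12192753] 0.07263711476496297 0.0
0.058 201 [ 0.549 -0.069  0.063] [ 0.567 -0.041  0.067]
0.058 156 [0.558 0.047 0.083] [0.569 0.098 0.109]
0.058 476 [0.579 0.143 0.088] [0.605 0.18  0.118]
0.075 233 [0.583 0.175 0.119] [0.601 0.18  0.135]
```

Call:
{"method": "play_rows", "body": {
  "targets": [
    {"dx":0,"dy":0,"dz":-0.035,"ax":0,"ay":0,"az":0,"grip":0.6},
    {"dx":0,"dy":0,"dz":-0.03,"ax":0,"ay":0,"az":0,"grip":0.6},
    {"dx":0,"dy":0,"dz":-0.01,"ax":0,"ay":0,"az":0,"grip":0.6},
    {"dx":0,"dy":0,"dz":0,"ax":0,"ay":0,"az":0,"grip":-0.2},
    {"dx":0,"dy":0,"dz":0,"ax":0,"ay":0,"az":0,"grip":-0.2},
    {"dx":0,"dy":0,"dz":0,"ax":0,"ay":0,"az":0,"grip":-0.2}
  ],
  "grip_force": 35
}}

```text
time_s: 22.15
position: [0.5798, 0.13, 0.0481]
eef_rot: [0.045, 0.999, 0.0, 0.001]
ft_force: [-0.4, -1.2, 6.1]
grip_width: 0.0535
finger_force: 35.0
```

Call:
{"method": "play_rows", "body": {
  "targets": [
    {"dx":0,"dy":0,"dz":0.01,"ax":0,"ay":0,"az":0,"grip":-0.2},
    {"dx":0,"dy":0,"dz":0.03,"ax":0,"ay":0,"az":0,"grip":-0.2},
    {"dx":0,"dy":0,"dz":0.04,"ax":0,"ay":0,"az":0,"grip":-0.2},
    {"dx":-0.015,"dy":0,"dz":0.04,"ax":0,"ay":0,"az":0,"grip":-0.2},
    {"dx":-0.02,"dy":0,"dz":0.04,"ax":0,"ay":0,"az":0,"grip":-0.2},
    {"dx":-0.015,"dy":0,"dz":0.03,"ax":0,"ay":0,"az":0,"grip":-0.2},
    {"dx":0,"dy":0,"dz":0.015,"ax":0,"ay":0,"az":0,"grip":-0.2},
    {"dx":0,"dy":0,"dz":0,"ax":0,"ay":0,"az":0,"grip":-0.2},
    {"dx":0,"dy":0,"dz":0,"ax":0,"ay":0,"az":0,"grip":-0.2},
    {"dx":0,"dy":0,"dz":0,"ax":0,"ay":0,"az":0,"grip":-0.2}
  ]
}}

```text
time_s: 23.4
position: [0.5289, 0.1299, 0.2508]
eef_rot: [0.045, 0.999, -0.0, -0.001]
ft_force: [0.3, 1.1, -5.8]
grip_width: 0.0533
finger_force: 35.0
```

Call:
{"method": "play_rows", "body": {
  "targets": [
    {"dx":0,"dy":0,"dz":0,"ax":0,"ay":0,"az":0,"grip":-0.2},
    {"dx":0,"dy":0,"dz":0,"ax":0,"ay":0,"az":0,"grip":-0.2},
    {"dx":0,"dy":0,"dz":0,"ax":0,"ay":0,"az":0,"grip":-0.2},
    {"dx":0,"dy":0,"dz":0,"ax":0,"ay":0,"az":0,"grip":-0.2}
  ]
}}

```text
time_s: 23.9
position: [0.5291, 0.13, 0.252]
eef_rot: [0.045, 0.999, 0.0, 0.0]
ft_force: [0.4, -0.4, -5.2]
grip_width: 0.0534
finger_force: 35.0
```

```bash
python3 f.py; python3 - <<'E'
from h import *
im,d,W=grab("side","s8")
s=status.observe();print(s["qvel"],s["ft_force"])
m=(W[...,2]>.08)&(W[...,2]<.2)&(W[...,0]>.65)&(W[...,0]<.8)&(im[...,2]>im[...,0].astype(int)+15)&(abs(W[...,1]-.02)<.17)
P=W[m];c=P.mean(0);_,S,Vt=np.linalg.svd(P-c,full_matrices=False);n=Vt[2]*np.sign(-Vt[2][0]);print(m.sum(),n,np.pi/2+np.arcsin(n[2]))
E
```

```text
[[-0.66, 0.1, -4.44], [0.67, -0.08, -5.22], [0.39, -0.49, -3.75], [-0.02, 0.12, -5.33]] [0.529089   0.12999103 0.25204824] 0.05312488936699718 34.998940229415894
0.058 407 [0.572 0.024 0.062] [0.598 0.052 0.067]
[ 4.96006772e-04 -1.59149699e-04  7.67996026e-04  1.97911487e-04
 -8.12792639e-06 -1.17713120e-03] [-0.12282864 -0.39954225 -5.61094361]
2260 [-0.96650261  0.0821601   0.24315104] 1.8164093919528073
```

View pics/s8.png

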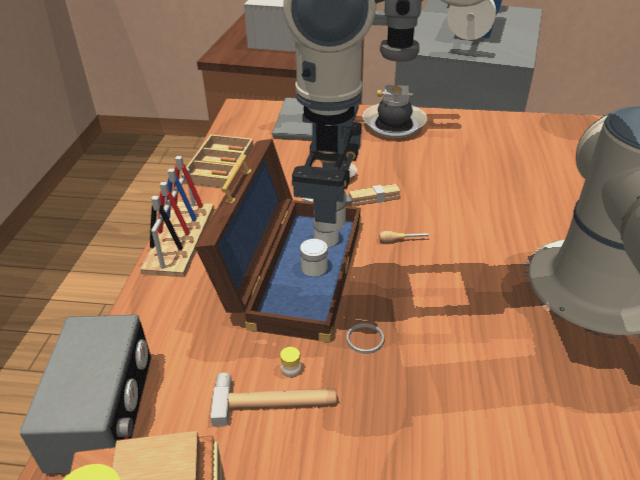

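The lid stands at 1.82 rad. The left tin is held up at (328,210), the middle one stands at (314,258), and the right one shows partly below the held tin at (326,235).

```bash
python3 -c "
from bench import job;print(job.sign_off())"
```

```text
the job is handed in; nothing more can be done
None
```

The job is handed in at about 24 s of the 72 s allowed; no verdict came back. The lid measured 1.82 rad (104°), the left tin read heaviest (about 5 N against 3.2 N right and 2.2 N middle) and is held still and upright about 24 cm above the bench, and the middle tin was seen standing in the box, but the right tin was partly hidden in the last picture.

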